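Clamp down the pump cover of an ice machine

ROBOT

A 6-joint arm with a two-finger parallel gripper is mounted at the origin on the work surface. World frame = base frame: x ahead of the robot, y to its left, z up, the work surface at z = 0. Lengths are in m, angles in rad, forces in N, time in s.
With the tool pointing down it reaches from about 0.25 to 0.8 m from the base axis. Payload 3.9 kg.
Tool frame: the origin (TCP) lies at the very end of the fingers, on their centre line; the grasp point (between the pads) lies 19 mm behind it; z points along the fingers, y is the line along which they close (so a half turn about z gives the same grasp; the last joint's range is limited). The gripper opens to 85 mm and grips with 20 to 120 N. Pads are 22 mm wide; open, the fingers measure 114 mm over their backs; the gripper's body (76 mm by 85 mm) begins 54 mm behind the grasp point. The pads swing forward as they close: fully open they stand 13 mm farther back than shut.
Start: joints at [-1.131, 0.26, -0.138, 1.173, 0, 1.571], TCP at [0.224, -0.475, 0.231] pointing down, gripper open.
Joint ranges: [-2.78, 2.78], [-0.83, 1.72], [-1.28, 1.37], [-1.9, 2.12], [-1.57, 1.48], [-3.14, 3.14]. Speed limits (rad/s): [2.57, 2.57, 3.14, 3.14, 3.14, 3.14].

INTERFACE

Orientations are given as a unit quaternion [x, y, z, w].
In Python, from workcell import env, grab_frame, camera_info, sign_off gives the robot as it stands.
- The arm moves only by the shell command python3 -m jog 'ROWS'. ROWS is JSON, a list of rows, each a list of 5 numbers: the finger opening in mm, from 0 to 85.4, then the shift along the tool's x, y, z in mm, then the turn about the tool's z in degrees. A call has 1 to 20 rows; each row is the pose to reach, as a shift and turn from the pose commanded when the call began, along the tool's axes at that moment; what a row does not reach only later rows make up. A row lasts 1/8 s, in which the tool goes at most 62.5 mm and 10.7 degrees, less where a joint would pass 70% of its speed; a pose out of reach is approached as far as the arm can. A call with a gripper value outside its range is refused whole. The fingers move at their own pace and stop on an object; the grip force is fixed at half the most. Time passes only in rows, so rows that repeat a pose let the fingers close. It gives the time, the measured TCP pose, the force, the opening and the grip force at its end, in the units of the state.
- env.get_state(): the state, without advancing time (a new reading comes with each control period).
- grab_frame(name): name is "side" or "top" or "wrist"; returns (picture, depth): 384x512x3 uint8, red, green, blue; 384x512 float32, m along the optical axis (not along the pixel's ray), 0 where there is no reading.
- camera_info(name): a dict with "K" (3x3 intrinsics, pixels), "rvec" (rotation vector, rad) and "tvec" (3), from world to camera coordinates, as OpenCV has them. Camera axes: x right, y down, z forward; pixel columns grow to the right and rows downward; lengths in m; the calibration is good to about 2 mm. A picture is of the moment at which its call begins: read the wrist's pose just before it. camera_info takes no time and is no camera call; for the wrist camera it gives the pose at the moment of the call.
- sign_off(): hands the job in; it is judged then, once.
The state is a dict: "time_s": time; "q": joint angles; "dq": joint speeds; "effort": joint torques, N m; "position": TCP position; "orientation": TCP orientation; "contact_force": force on the tool from outside, world axes, zero at the start; "ft_torque": the same for the moment, N m; "grip_width": opening from 0.0 (shut) to 1.0 (fully open); "grip_force": force on a finger pad.
Only numpy, scipy, OpenCV 4.12 (cv2) and the standard library are available. Lean on these libraries where they do the work, as an engineer would, in place of code of your own. Each camera call takes 0.05 s, during which the arm holds its last target. There are 200 camera calls.

TASK

Clamp the pump cover shut: screw the red T-bar bolt clockwise until it is fully home against its stop, then the yellow one, then the blue one. Leave the black vent bolt on the same cover as it is, and do not push the things on the bench about.

Things in the scene. Friction and masses are not known exactly. Their poses are not given: they have to be found in the camera images.
- housing: grey round pump housing, fixed; aluminium cover 284 mm across, its top 75 mm above the bench. Origin: centre of the underside; x along its blue motor (to 270 mm from the axis, 88 mm high), -y along a brass stub (to 165 mm). Four T-bar bolts stand upright at the corners of a 120 mm square round the centre, sides along x and y, colours in any order, a flat sight glass between.
- red_grip (a point): red T-bar bolt: point on its vertical axis at grip height, 117 mm above the bench, 13 mm below the bar's top. Bar 80 mm long, 16 mm wide with flat sides, 34 mm tall; fingertips can go 29 mm below this point, where a dark steel collar (44 mm across) begins. x runs along the bar (half turns look alike) and turns with the bolt, z up.
- yellow_grip (a point): yellow T-bar bolt: point on its vertical axis at grip height, 117 mm above the bench, 13 mm below the bar's top. Bar 80 mm long, 16 mm wide with flat sides, 34 mm tall; fingertips can go 29 mm below this point, where a dark steel collar (44 mm across) begins. x runs along the bar (half turns look alike) and turns with the bolt, z up.
- blue_grip (a point): blue T-bar bolt: point on its vertical axis at grip height, 117 mm above the bench, 13 mm below the bar's top. Bar 80 mm long, 16 mm wide with flat sides, 34 mm tall; fingertips can go 29 mm below this point, where a dark steel collar (44 mm across) begins. x runs along the bar (half turns look alike) and turns with the bolt, z up.
- red_bolt (a joint): turn of the red bolt, rad; grows as it is screwed in, clockwise from above. 2.2 to 3.8 rad are left at the start, often more than one grasp can turn. It ends at a hard stop not given here, which differs between bolts: feel it. Steady thread drag of 0.1 to 0.25 N m all the way, more at the stop only. It stays where it is let go, and neither rises nor sinks.
- yellow_bolt (a joint): turn of the yellow bolt, rad; grows as it is screwed in, clockwise from above. 2.2 to 3.8 rad are left at the start, often more than one grasp can turn. It ends at a hard stop not given here, which differs between bolts: feel it. Steady thread drag of 0.1 to 0.25 N m all the way, more at the stop only. It stays where it is let go, and neither rises nor sinks.
- blue_bolt (a joint): turn of the blue bolt, rad; grows as it is screwed in, clockwise from above. 2.2 to 3.8 rad are left at the start, often more than one grasp can turn. It ends at a hard stop not given here, which differs between bolts: feel it. Steady thread drag of 0.1 to 0.25 N m all the way, more at the stop only. It stays where it is let go, and neither rises nor sinks.
- vent_tip (a point): end of the bar of the black vent bolt, 38 mm from its axis, 117 mm above the bench; this bolt has the same shape and size as the coloured ones and must not be turned. x points from its axis along the bar, z up.
- screwdriver: red-handled screwdriver, 200 mm long, 26 mm thick, lying along its x (tip at +x); origin at mid length on the bench. Bystander.
- cartridge: white water-filter cartridge with blue band and neck, upright, 60 mm across, 160 mm tall; origin: centre of its foot. Bystander.
- tape: grey ring of tape lying flat, 90 mm across, 40 mm tall; origin: centre of its underside. Bystander.

How it is judged:
By the outcome, as a careful person would: the job done as asked, in the order asked, and still so for the second after the job is handed in, with the robot touching nothing.
It also fails if it takes over 72 s, if anything falls off the work surface, if the arm or the gripper's body presses on something with over 40 N, if the wrist force passes 120 N, or if a joint passes its speed limit or range.

## Working session

There is one attempt and no reset: what is moved stays moved. The work goes in short steps, Python scripts to look and compute and a shell command to move; the robot and the scene stay as the last step left them, time stands still between calls to the robot, and variables do not carry over. Pictures are saved under pics/ and viewed, at most 10 in all, crops included, and the job is handed in when it is done.

```bash
ls; mkdir -p pics
python3 - <<'E'
from workcell import env,grab_frame,camera_info
import cv2,numpy as np
s=env.get_state();print(s)
for n in("top","side"):
    p,d=grab_frame(n);np.savez(f"{n}0.npz",p=p,d=d)
    c=camera_info(n);print(n,c)
    cv2.imwrite(f"pics/{n}0.png",p[:,:,::-1])
E
```

```text
pics
{'time_s': 0.0, 'q': array([-1.13099422e+00,  2.60668438e-01, -1.39372994e-01,  1.17265939e+00,
        3.04905393e-05,  1.57080524e+00]), 'dq': array([ 0.00231775,  0.0011147 ,  0.00085037,  0.00044395, -0.00189897,
       -0.00058209]), 'effort': array([ 1.34700436e-03, -4.05679464e+01,  2.53920078e+01,  1.85560773e-02,
       -9.30776736e-06,  4.48526166e-06]), 'position': array([ 0.22325007, -0.47443329,  0.23047155]), 'orientation': array([ 9.75919570e-01,  2.18128598e-01, -1.92842674e-04, -9.32641084e-04]), 'contact_force': array([-0.71762488, -0.16457104,  0.46096248]), 'ft_torque': array([-0.03539975, -0.02901352,  0.06145669]), 'grip_force': 0.0, 'grip_width': 1.0018457459596204}
top {'K': array([[411.70444081,   0.        , 256.39870137],
       [  0.        , 411.70444081, 194.44107931],
       [  0.        ,   0.        ,   1.        ]]), 'rvec': array([ 2.15938902, -2.13862976,  0.14409157]), 'tvec': array([-0.00565609,  0.50784032,  1.07377696])}
side {'K': array([[381.72425457,   0.        , 255.59244402],
       [  0.        , 381.72425457, 195.81382205],
       [  0.        ,   0.        ,   1.        ]]), 'rvec': array([ 0.42056909, -2.78025251,  1.15305969]), 'tvec': array([0.49321673, 0.16248229, 0.97198863])}
```

View pics/top0.png

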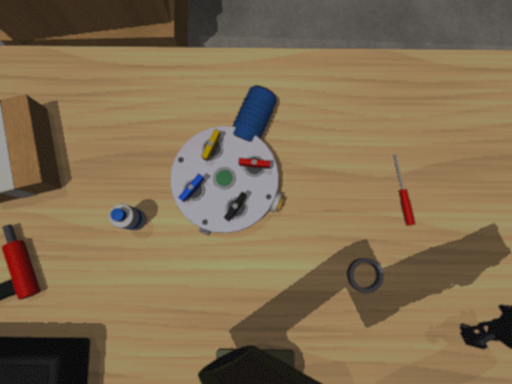

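View pics/side0.png

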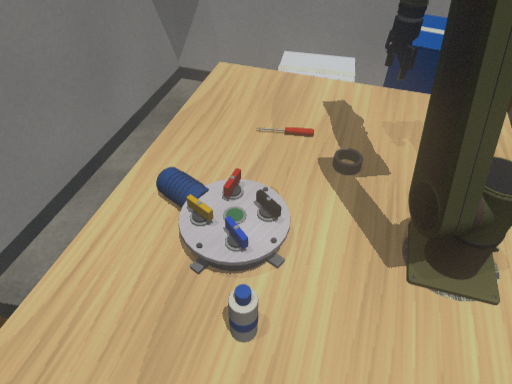

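The top view shows the bolts at about red (255,163), yellow (211,145), blue (192,187) and black (236,206), with the sight glass at (224,177). The cartridge is at (125,217). The side view agrees, and the arm's tool is far from the housing. Next I fit the bars from depth and colour.

```bash
cat > h.py <<'E'
import numpy as np,cv2
from workcell import env,grab_frame,camera_info
from scipy.spatial.transform import Rotation as Ro
def world(d,c):
    v,u=np.mgrid[:d.shape[0],:d.shape[1]]
    K=c["K"];X=np.stack([(u-K[0,2])/K[0,0]*d,(v-K[1,2])/K[1,1]*d,d],-1)
    R=cv2.Rodrigues(np.array(c["rvec"]))[0]
    return (X-np.array(c["tvec"]))@R
def bars(p,W,ok,zmin=.118,zmax=.142):
    hsv=cv2.cvtColor(p,cv2.COLOR_RGB2HSV);h,s,v=[hsv[...,i].astype(int) for i in range(3)]
    m0=ok&(W[...,2]>zmin)&(W[...,2]<zmax)
    cm=dict(red=(s>120)&((h<8)|(h>172)),yellow=(s>120)&(h>18)&(h<35),blue=(s>120)&(h>100)&(h<130),black=(v<80)&(s<110))
    out={}
    for k,m in cm.items():
        q=W[m&m0][:,:3]
        if len(q)<15: print(k,len(q));continue
        r=cv2.minAreaRect((q[:,:2]*1000).astype(np.float32));b=cv2.boxPoints(r)
        e1,e2=b[1]-b[0],b[2]-b[1];e=e1 if np.hypot(*e1)>np.hypot(*e2) else e2
        out[k]=(np.array(r[0]),np.degrees(np.arctan2(e[1],e[0]))%180)
        print(k,len(q),"c",np.round(r[0],1),"size",np.round(r[1],1),"ang",round(out[k][1],1),"z",round(np.median(q[:,2])*1000,1))
    return out
E
python3 - <<'E'
from h import *
for n in("top","side"):
    z=np.load(f"{n}0.npz");W=world(z["d"],camera_info(n));p=z["p"]
    print(n); roi=(z["d"]>0)&(np.hypot(W[...,0]-.47,W[...,1]-.07)<.2)
    if n=="top": print([np.round(W[v,u]*1000) for u,v in((224,177),(255,163),(211,145),(192,187),(236,206),(122,217))])
    b=bars(p,W,(z["d"]>0)&(W[...,0]>.25)&(np.abs(W[...,1])<.35))
    for a in b:
        for c in b:
            if a<c: print(a,c,round(np.hypot(*(b[a][0]-b[c][0])),1))
p=np.load("top0.npz")["p"][90:250,100:310]
cv2.imwrite("pics/crop.png",cv2.resize(p,None,fx=3.7,fy=3.7,interpolation=cv2.INTER_CUBIC)[:,:,::-1])
E
```

```text
top
[array([546.,  84.,  82.]), array([573.,   3., 132.]), array([618., 114., 130.]), array([511., 158., 132.]), array([466.,  49., 130.]), array([434., 317., 161.])]
red 180 c [576.3   5.6] size [75.7 16.4] ang 86.7 z 128.6
yellow 180 c [622.2 116.5] size [15.8 77.1] ang 156.6 z 128.4
blue 185 c [476.8 218.6] size [ 36.4 207.3] ang 121.8 z 128.8
black 210 c [478.8 175.4] size [109.2 302.9] ang 93.8 z 128.6
red yellow 120.0
blue red 235.0
blue yellow 177.6
black red 195.7
black yellow 155.0
black blue 43.3
side
red 145 c [578.1   9. ] size [77.  15.1] ang 85.8 z 129.7
yellow 189 c [623.9 119.1] size [16.  77.9] ang 155.7 z 129.5
blue 159 c [514.9 164.6] size [14. 78.] ang 140.6 z 129.9
black 172 c [446.3 185. ] size [ 61.9 317.7] ang 99.3 z 128.8
red yellow 119.2
blue red 167.9
blue yellow 118.1
black red 219.9
black yellow 189.4
black blue 71.6
```

View pics/crop.png

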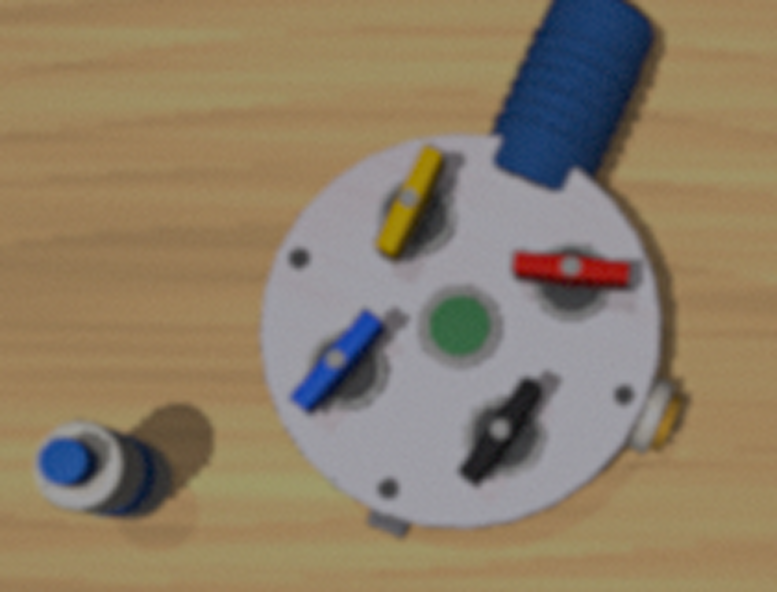

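```bash
cat >> h.py <<'E'
def go(x,y,z,yaw,yaw_alt=True):
    """print tool-axis shift (mm) and turn (deg) from measured pose; yaw = world angle of tool x"""
    s=env.get_state();R=Ro.from_quat(s["orientation"])
    d=R.inv().apply(np.array([x,y,z])-np.array(s["position"])*1000)
    y0=np.degrees(np.arctan2(R.as_matrix()[1,0],R.as_matrix()[0,0]))
    t=(y0-yaw+180)%360-180
    print("t",round(s["time_s"],2),"pos",np.round(np.array(s["position"])*1000,1),"yaw",round(y0,1),"q6",round(np.degrees(s["q"][5]),1),"shift",np.round(d,1),"turn",round(t,1),"or",round(t-np.sign(t)*180,1),"or",round(t-np.sign(t)*360,1))
E
python3 - <<'E'
from h import *
B=[]
for n in("top","side"):
    z=np.load(f"{n}0.npz");W=world(z["d"],camera_info(n))
    B.append(bars(z["p"],W,(z["d"]>0)&(np.hypot(W[...,0]-.545,W[...,1]-.085)<.128)))
go(577,7,230,86)
E
```

```text
red 180 c [576.3   5.6] size [75.7 16.4] ang 86.7 z 128.6
yellow 180 c [622.2 116.5] size [15.8 77.1] ang 156.6 z 128.4
blue 184 c [512.5 162.3] size [16.5 75.4] ang 141.7 z 128.8
black 180 c [494.2  92.3] size [114.3  77.2] ang 55.9 z 128.7
red 145 c [578.1   9. ] size [77.  15.1] ang 85.8 z 129.7
yellow 189 c [623.9 119.1] size [16.  77.9] ang 155.7 z 129.5
blue 159 c [514.9 164.6] size [14. 78.] ang 140.6 z 129.9
black 169 c [467.6  55.3] size [15.4 76.1] ang 144.9 z 128.7
t 0.1 pos [ 223.3 -474.5  230.6] yaw 25.2 q6 90.0 shift [ 525.1 -285.     1.1] turn -60.8 or 119.2 or 299.2
```

```bash
python3 -m jog '[[85,30,-16,0,-10],[85,80,-45,0,-20],[85,135,-74,0,-30],[85,190,-104,0,-40],[85,245,-134,0,-50],[85,300,-164,0,-60],[85,355,-194,0,-70],[85,410,-224,0,-80],[85,460,-250,0,-90],[85,500,-272,0,-100],[85,525,-285,0,-110],[85,525,-285,0,-120],[85,525,-285,0,-120]]'
python3 - <<'E'
from h import *
go(577,7,230,-94)
E
```

```text
time_s: 1.72
position: [0.577, 0.0068, 0.2306]
orientation: [0.3, 0.954, -0.0, -0.001]
contact_force: [0.0, -0.1, 0.4]
grip_width: 0.996
grip_force: 0.0
t 1.73 pos [577.    6.8 230.6] yaw 145.1 q6 35.5 shift [0.1 0.2 0.6] turn -120.9 or 59.1 or 239.1
```

The sign is confirmed: q6 rises as the tool turns clockwise. I finish the turn and look with the wrist camera.

```bash
python3 -m jog '[[85,0,0,0,-10],[85,0,0,0,-20],[85,0,0,0,-30],[85,0,0,0,-40],[85,0,0,0,-50],[85,0,0,0,-60],[85,0,0,0,-70],[85,0,0,0,-80],[85,0,0,0,-90],[85,0,0,0,-100],[85,0,0,0,-110],[85,0,0,0,-121],[85,0,0,0,-121]]'
python3 - <<'E'
from h import *
c=camera_info("wrist");p,d=grab_frame("wrist");W=world(d,c)
bars(p,W,(d>0)&(np.hypot(W[...,0]-.545,W[...,1]-.085)<.13))
cv2.imwrite("pics/w0.png",p[:,:,::-1])
go(577,7,95,-94)
E
```

```text
time_s: 3.35
position: [0.5768, 0.0059, 0.2312]
orientation: [-0.681, 0.732, 0.0, -0.0]
contact_force: [-0.5, 0.2, -0.4]
grip_width: 0.996
grip_force: 0.0
red 1594 c [513.   11.1] size [ 78.9 144.1] ang 174.8 z 129.9
yellow 1707 c [557.   86.6] size [206.8  64.9] ang 23.4 z 129.4
blue 1242 c [493.  105.3] size [147.5  74.9] ang 66.0 z 129.4
black 1501 c [542.6  79.5] size [155.5 169.2] ang 145.1 z 129.8
t 3.4 pos [576.9   5.9 231.2] yaw -94.1 q6 -85.3 shift [-1.100e+00 -1.000e-01  1.362e+02] turn -0.1 or 179.9 or 359.9
```

View pics/w0.png

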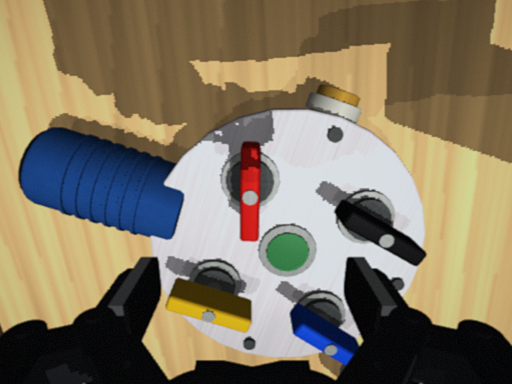

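The wrist view shows the red bar at (250,192), clear and vertical in the picture, so tool x is aligned with it. Yellow is at (209,306), blue at (325,335) and black at (382,233). Stray pixels spoiled the box fits, so I keep only the largest connected blob.

```bash
python3 - <<'E'
s=open('h.py').read()
s=s.replace("        q=W[m&m0][:,:3]\n","        n,L,st,_=cv2.connectedComponentsWithStats((m&m0).astype(np.uint8));M=L==1+np.argmax(st[1:,4]) if n>1 else m&m0\n        q=W[M]\n")
open('h.py','w').write(s)
E
python3 - <<'E'
from h import *
c=camera_info("wrist");p,d=grab_frame("wrist");W=world(d,c)
bars(p,W,(d>0)&(np.hypot(W[...,0]-.545,W[...,1]-.085)<.13))
z=np.load("top0.npz");bars(z["p"],world(z["d"],camera_info("top")),np.ones_like(d,bool)&(np.hypot(*(world(z["d"],camera_info("top"))[...,:2]-[.545,.085]).transpose(2,0,1))<.128))
E
```

```text
red 1598 c [577.    5.2] size [78.8 15.1] ang 85.3 z 129.9
yellow 1701 c [623.7 115.9] size [16.8 78.3] ang 155.8 z 129.4
blue 1213 c [516.3 158.7] size [16.4 70.4] ang 140.9 z 129.4
black 1492 c [467.5  51.3] size [16.3 78.4] ang 146.1 z 129.8
red 180 c [576.3   5.6] size [75.7 16.4] ang 86.7 z 128.6
yellow 180 c [622.2 116.5] size [15.8 77.1] ang 156.6 z 128.4
blue 184 c [512.5 162.3] size [16.5 75.4] ang 141.7 z 128.8
black 179 c [466.8  51.8] size [16.4 77.2] ang 145.2 z 128.7
```

```bash
python3 -m jog '[[85,0,0,40,-0.5],[85,0,0,80,-0.5],[85,0,0,110,-0.5],[85,0,0,128,-0.5],[85,0,0,136,-0.5],[85,0,0,136,-0.5],[5,0,0,136,-0.5],[5,0,0,136,-0.5],[5,0,0,136,-0.5],[5,0,0,136,-0.5],[5,0,0,136,-0.5],[5,0,0,136,-0.5]]'
python3 - <<'E'
from h import *
go(577,6,95,-94); print(env.get_state()["ft_torque"])
E
```

```text
time_s: 4.95
position: [0.5787, 0.0063, 0.096]
orientation: [-0.686, 0.727, -0.001, 0.001]
contact_force: [4.6, -1.0, 2.6]
grip_width: 0.182
grip_force: 61.8
t 4.95 pos [578.7   6.3  96. ] yaw -93.3 q6 -86.1 shift [0.4 1.7 1. ] turn 0.7 or -179.3 or -359.3
[-0.1117008 -0.4985832  0.0669124]
```

```bash
cat > st.py <<'E'
from h import *
go(577,6,95,-94); s=env.get_state(); print("tz",s["ft_torque"].round(2),"F",s["contact_force"].round(1),"gw",round(s["grip_width"],3))
E
python3 -m jog '[[5,0,-2,0,4],[5,0,-2,0,12],[5,0,-2,0,20],[5,0,-2,0,28],[5,0,-2,0,36],[5,0,-2,0,44],[5,0,-2,0,52],[5,0,-2,0,60],[5,0,-2,0,60]]'; python3 st.py
```

```text
time_s: 6.08
position: [0.5782, 0.0067, 0.0959]
orientation: [-0.23, 0.973, 0.001, -0.001]
contact_force: [-0.7, 0.7, 6.6]
grip_width: 0.182
grip_force: 62.8
t 6.08 pos [578.2   6.7  95.9] yaw -153.4 q6 -26.0 shift [ 1.4 -0.1  0.9] turn -59.4 or 120.6 or 300.6
tz [ 0.26  0.28 -0.07] F [-0.7  0.7  6.6] gw 0.182
```

```bash
python3 -m jog '[[5,0,0,0,8],[5,0,0,0,16],[5,0,0,0,24],[5,0,0,0,32],[5,0,0,0,40],[5,0,0,0,48],[5,0,0,0,56],[5,0,0,0,60],[5,0,0,0,60]]'; python3 st.py;  python3 -m jog '[[5,0,0,0,5],[5,0,0,0,10],[5,0,0,0,15],[5,0,0,0,20],[5,0,0,0,20]]'; python3 st.py
```

```text
time_s: 7.2
position: [0.5783, 0.0074, 0.0959]
orientation: [0.287, 0.958, 0.001, -0.001]
contact_force: [-1.4, 2.5, 5.1]
grip_width: 0.177
grip_force: 62.8
t 7.2 pos [578.3   7.4  95.9] yaw 146.7 q6 34.0 shift [ 0.3 -1.9  0.9] turn -119.3 or 60.7 or 240.7
tz [ 0.56  0.17 -0.14] F [-1.4  2.5  5.1] gw 0.177
time_s: 7.82
position: [0.5784, 0.0075, 0.0959]
orientation: [0.449, 0.894, 0.001, -0.001]
contact_force: [-0.7, 3.9, 5.5]
grip_width: 0.175
grip_force: 62.7
t 7.83 pos [578.4   7.5  95.9] yaw 126.7 q6 54.0 shift [-0.4 -2.1  0.9] turn -139.3 or 40.7 or 220.7
tz [ 0.64  0.12 -0.1 ] F [-0.7  3.9  5.5] gw 0.175
```

```bash
python3 -m jog '[[5,0,0,0,5],[5,0,0,0,10],[5,0,0,0,15],[5,0,0,0,15]]' >/dev/null; python3 st.py;  python3 -m jog '[[5,0,0,0,5],[5,0,0,0,10],[5,0,0,0,10]]'>/dev/null; python3 st.py
```

```text
t 8.32 pos [578.6   7.7  96. ] yaw 111.8 q6 68.9 shift [-1.  -2.1  0.9] turn -154.2 or 25.8 or 205.8
tz [0.61 0.05 0.24] F [-0.7  4.7  6.1] gw 0.179
t 8.7 pos [579.1   6.3  96.2] yaw 102.2 q6 78.5 shift [ 0.2 -2.1  1.2] turn -163.8 or 16.2 or 196.2
tz [-0.37  0.05  3.02] F [ 0.7 -2.2  6.6] gw 0.18
```

```bash
python3 -m jog '[[5,0,0,0,5],[5,0,0,0,10],[5,0,0,0,10]]' >/dev/null; python3 st.py;  python3 -m jog '[[5,0,0,0,5],[5,0,0,0,10],[5,0,0,0,10]]'>/dev/null; python3 st.py
```

```text
t 9.07 pos [579.    6.3  96.5] yaw 93.2 q6 87.5 shift [-0.2 -2.1  1.5] turn -172.8 or 7.2 or 187.2
tz [-1.03  0.16  9.36] F [-0.3 -5.4  7.4] gw 0.182
t 9.45 pos [579.    6.3  96.7] yaw 84.6 q6 96.3 shift [-0.5 -2.   1.7] turn 178.6 or -1.4 or -181.4
tz [-1.83  0.34 17.26] F [  0.3 -10.7   9. ] gw 0.184
```

Torque rises steadily from yaw ≈110°, reaching 17 N m, so the red stop has been felt after about 165–195°. I wind the wrist back until torque is low, open, rise and check the bar's angle.

```bash
python3 -m jog '[[5,0,0,0,-7],[5,0,0,0,-14],[5,0,0,0,-18],[5,0,0,0,-18]]' >/dev/null; python3 st.py;  python3 -m jog '[[85,0,0,0,0],[85,0,0,0,0],[85,0,0,0,0],[85,0,0,0,0],[85,0,0,-30,0],[85,0,0,-80,0],[85,0,0,-135,0],[85,0,0,-135,0]]'
python3 - <<'E'
from h import *
p,d=grab_frame("top");W=world(d,camera_info("top"))
bars(p,W,(d>0)&(np.hypot(W[...,0]-.545,W[...,1]-.085)<.128))
p,d=grab_frame("side");W=world(d,camera_info("side"))
bars(p,W,(d>0)&(np.hypot(W[...,0]-.545,W[...,1]-.085)<.128))
c=camera_info("wrist");p,d=grab_frame("wrist");W=world(d,c)
bars(p,W,(d>0)&(np.hypot(W[...,0]-.545,W[...,1]-.085)<.13))
go(623,117,230,156-180)
E
```

```text
t 9.95 pos [579.1   6.3  96.3] yaw 100.4 q6 80.3 shift [ 0.1 -2.1  1.3] turn -165.6 or 14.4 or 194.4
tz [-0.52  0.09  4.2 ] F [-0.8 -2.5  6.7] gw 0.181
time_s: 10.95
position: [0.5824, 0.0062, 0.2355]
orientation: [0.645, 0.764, 0.003, 0.004]
contact_force: [0.4, 0.1, -0.6]
grip_width: 0.997
grip_force: 0.0
red 0
yellow 0
blue 157 c [511.5 163.5] size [17.  72.2] ang 141.7 z 128.8
black 0
red 120 c [578.6   9.4] size [14.7 79.1] ang 112.1 z 130.1
yellow 189 c [624.8 119.1] size [15.  78.3] ang 156.1 z 129.3
blue 163 c [515.  164.8] size [14.4 79.7] ang 140.7 z 130.1
black 178 c [468.1  56. ] size [14.2 76.3] ang 146.0 z 128.9
red 1725 c [577.7   6.9] size [16.1 79. ] ang 111.7 z 129.7
yellow 2649 c [623.7 116.8] size [16.2 79.2] ang 155.7 z 129.8
blue 169 c [539.8 136.3] size [15.9  6.5] ang 12.1 z 128.0
black 2315 c [467.7  52. ] size [16.6 79. ] ang 145.7 z 129.6
t 11.1 pos [578.6   6.2 229.4] yaw 99.7 q6 80.9 shift [101.8  62.4  -0.7] turn 123.7 or -56.3 or -236.3
```

Red now sits at 112°, exactly where torque first rose, so it is home (154° turned). Black is unchanged at 146°. Now yellow, at (624,117) and bar angle 156°.

```bash
python3 -m jog '[[85,30,20,0,-10],[85,65,40,0,-20],[85,102,63,0,-30],[85,102,63,0,-40],[85,102,63,0,-50],[85,102,63,0,-60],[85,102,63,0,-70],[85,102,63,0,-80],[85,102,63,0,-90],[85,102,63,0,-100],[85,102,63,0,-110],[85,102,63,0,-120],[85,102,63,0,-120]]' >/dev/null; python3 -m jog '[[85,0,0,0,-10],[85,0,0,0,-20],[85,0,0,0,-30],[85,0,0,0,-40],[85,0,0,0,-50],[85,0,0,0,-60],[85,0,0,0,-70],[85,0,0,0,-80],[85,0,0,0,-90],[85,0,0,0,-100],[85,0,0,0,-110],[85,0,0,0,-116],[85,0,0,0,-116],[85,0,0,0,-116]]'
python3 - <<'E'
from h import *
c=camera_info("wrist");p,d=grab_frame("wrist");W=world(d,c)
bars(p,W,(d>0)&(np.hypot(W[...,0]-.545,W[...,1]-.085)<.13))
go(624.5,117.5,95,-24.3)
E
```

```text
time_s: 14.48
position: [0.6238, 0.1174, 0.2296]
orientation: [0.977, -0.212, -0.001, 0.0]
contact_force: [0.5, 0.1, -0.0]
grip_width: 0.991
grip_force: 0.0
red 2237 c [578.4   6.5] size [15.9 78.7] ang 112.0 z 129.4
yellow 1697 c [624.1 116.4] size [15.7 79.3] ang 156.0 z 129.8
blue 1279 c [513.7 162. ] size [16.  79.3] ang 140.7 z 129.7
black 227 c [494.7  31. ] size [19.1 11.9] ang 15.1 z 129.4
t 14.53 pos [623.9 117.4 229.8] yaw -24.4 q6 -144.9 shift [  0.6  -0.5 134.8] turn -0.1 or 179.9 or 359.9
```

```bash
python3 -m jog '[[85,0,0,40,0],[85,0,0,80,0],[85,0,0,110,0],[85,0,0,128,0],[85,0,0,134,0],[85,0,0,134,0],[5,0,0,134,0],[5,0,0,134,0],[5,0,0,134,0],[5,0,0,134,0],[5,0,0,134,0],[5,0,0,134,0]]' >/dev/null; sed -i 's/go(.*-94)/go(624.5,117.5,95,-24.3)/' st.py; python3 st.py
```

```text
t 16.02 pos [624.5 117.9  96.8] yaw -24.3 q6 -145.1 shift [0.2 0.4 1.8] turn 0.0 or -180.0 or -360.0
tz [0.34 0.06 0.15] F [0.  3.1 3.4] gw 0.184
```

Well centred. I turn 120° (less than the 126° minimum left), then go on in small steps.

```bash
python3 -m jog '[[5,0,0,0,4],[5,0,0,0,12],[5,0,0,0,20],[5,0,0,0,28],[5,0,0,0,36],[5,0,0,0,44],[5,0,0,0,52],[5,0,0,0,60],[5,0,0,0,60]]' >/dev/null; python3 st.py;  python3 -m jog '[[5,0,0,0,8],[5,0,0,0,16],[5,0,0,0,24],[5,0,0,0,32],[5,0,0,0,40],[5,0,0,0,48],[5,0,0,0,56],[5,0,0,0,60],[5,0,0,0,60]]' >/dev/null; python3 st.py;  python3 -m jog '[[5,0,0,0,5],[5,0,0,0,10],[5,0,0,0,10]]'>/dev/null; python3 st.py
```

```text
t 17.15 pos [624.8 118.1  96.8] yaw -84.2 q6 -85.1 shift [0.6 0.3 1.8] turn -59.9 or 120.1 or 300.1
tz [ 0.56 -0.01 -0.22] F [0.6 3.6 2.9] gw 0.178
t 18.27 pos [625.  118.   96.8] yaw -144.2 q6 -25.2 shift [ 0.7 -0.1  1.8] turn -119.9 or 60.1 or 240.1
tz [ 0.75 -0.21 -0.21] F [1.9 3.6 4.3] gw 0.182
t 18.65 pos [625.1 117.9  96.8] yaw -154.2 q6 -15.2 shift [ 0.7 -0.1  1.8] turn -129.9 or 50.1 or 230.1
tz [ 0.83 -0.35 -0.2 ] F [2.4 3.7 4.1] gw 0.178
```

```bash
for i in 1; do python3 -m jog '[[5,0,0,0,5],[5,0,0,0,10],[5,0,0,0,10]]'>/dev/null; python3 st.py; python3 -m jog '[[5,0,0,0,5],[5,0,0,0,10],[5,0,0,0,10]]'>/dev/null; python3 st.py; done
```

```text
t 19.02 pos [625.1 117.9  96.8] yaw -164.1 q6 -5.2 shift [ 0.7 -0.2  1.8] turn -139.8 or 40.2 or 220.2
tz [ 0.84 -0.41 -0.21] F [2.4 4.6 4.9] gw 0.177
t 19.4 pos [625.1 117.8  96.8] yaw -174.1 q6 4.8 shift [ 0.6 -0.3  1.8] turn -149.8 or 30.2 or 210.2
tz [ 0.85 -0.48 -0.19] F [2.6 3.  4.8] gw 0.176
```

```bash
python3 -m jog '[[5,0,0,0,5],[5,0,0,0,10],[5,0,0,0,10]]'>/dev/null; python3 st.py
```

```text
t 19.77 pos [625.1 117.8  96.8] yaw 175.9 q6 14.8 shift [ 0.6 -0.3  1.8] turn -159.8 or 20.2 or 200.2
tz [ 0.84 -0.49 -0.19] F [3.2 4.2 4.7] gw 0.178
```

```bash
python3 -m jog '[[5,0,0,0,5],[5,0,0,0,10],[5,0,0,0,10]]'>/dev/null; python3 st.py; python3 -m jog '[[5,0,0,0,5],[5,0,0,0,10],[5,0,0,0,10]]'>/dev/null; python3 st.py
```

```text
t 20.15 pos [624.6 117.8  97. ] yaw 166.5 q6 24.2 shift [-0.  -0.3  2. ] turn -169.2 or 10.8 or 190.8
tz [ 0.38 -0.29  3.92] F [1.7 0.1 6.3] gw 0.18
t 20.52 pos [624.8 117.8  97.3] yaw 157.2 q6 33.6 shift [ 0.1 -0.4  2.3] turn -178.5 or 1.5 or 181.5
tz [ 0.05 -1.79  9.13] F [ 4.1 -1.3  7.6] gw 0.181
```

```bash
python3 -m jog '[[5,0,0,0,5],[5,0,0,0,10],[5,0,0,0,10]]'>/dev/null; python3 st.py
```

```text
t 20.9 pos [624.7 117.8  97.6] yaw 148.6 q6 42.2 shift [ 0.  -0.4  2.6] turn 172.9 or -7.1 or -187.1
tz [-0.94 -0.54 16.8 ] F [ 3.5 -5.8  9.8] gw 0.181
```

Yellow's stop is felt from about 172°, rising to 17 N m. I release it the same way.

```bash
python3 -m jog '[[5,0,0,0,-7],[5,0,0,0,-14],[5,0,0,0,-17],[5,0,0,0,-17]]' >/dev/null; python3 st.py;  python3 -m jog '[[85,0,0,0,0],[85,0,0,0,0],[85,0,0,0,0],[85,0,0,0,0],[85,0,0,-30,0],[85,0,0,-80,0],[85,0,0,-134,0],[85,0,0,-134,0],[85,0,0,-134,0]]'
python3 - <<'E'
from h import *
for n in ("side","wrist"):
    c=camera_info(n);p,d=grab_frame(n);W=world(d,c)
    bars(p,W,(d>0)&(np.hypot(W[...,0]-.545,W[...,1]-.085)<.13))
go(513.7,162.5,230,-39.3)
E
```

```text
t 21.4 pos [624.6 117.8  97.1] yaw 163.7 q6 27.1 shift [ 0.  -0.4  2.1] turn -172.0 or 8.0 or 188.0
tz [ 0.29 -0.57  4.67] F [2.  1.3 5.6] gw 0.181
time_s: 22.52
position: [0.6239, 0.1172, 0.2299]
orientation: [0.151, 0.989, -0.0, -0.0]
contact_force: [-0.3, 0.1, 0.8]
grip_width: 0.994
grip_force: 0.0
red 72 c [571.9  24.9] size [14.5 43.9] ang 112.7 z 129.8
yellow 214 c [624.3 118.6] size [18.  77.9] ang 177.3 z 128.8
blue 160 c [515.  164.7] size [15.1 79.2] ang 139.7 z 130.0
black 182 c [468.3  55. ] size [16.1 77.5] ang 143.8 z 128.7
red 1881 c [577.5   6.9] size [16.  80.3] ang 111.7 z 129.6
yellow 1744 c [623.1 117.4] size [16.1 79.5] ang 174.9 z 129.8
blue 1828 c [519.4 157.8] size [15.9 62.8] ang 140.6 z 129.9
black 1615 c [478.8  45.1] size [16.8 51.7] ang 146.3 z 129.6
t 22.62 pos [623.  117.1 228.4] yaw 162.7 q6 28.0 shift [117.9  10.8  -1.2] turn -158.0 or 22.0 or 202.0
```

Yellow now sits at 175°, matching the onset of torque. Now blue, at (513.7,162.5) and bar angle 140.7°.

```bash
python3 -m jog '[[85,40,4,0,-10],[85,80,8,0,-20],[85,118,11,0,-30],[85,118,11,0,-40],[85,118,11,0,-50],[85,118,11,0,-60],[85,118,11,0,-70],[85,118,11,0,-80],[85,118,11,0,-90],[85,118,11,0,-100],[85,118,11,0,-110],[85,118,11,0,-120],[85,118,11,0,-130],[85,118,11,0,-140],[85,118,11,0,-150],[85,118,11,0,-158],[85,118,11,0,-158],[85,118,11,0,-158],[85,118,11,0,-158]]'
python3 - <<'E'
from h import *
c=camera_info("wrist");p,d=grab_frame("wrist");W=world(d,c)
bars(p,W,(d>0)&(np.hypot(W[...,0]-.545,W[...,1]-.085)<.13))
go(513.7,162.5,95,-39.3)
E
```

```text
time_s: 25.0
position: [0.5145, 0.1629, 0.2299]
orientation: [0.942, -0.337, -0.0, 0.0]
contact_force: [-0.4, 0.0, -1.0]
grip_width: 0.996
grip_force: 0.0
red 1155 c [568.3  29. ] size [16.1 30.8] ang 111.4 z 129.6
yellow 2161 c [619.7 116.9] size [16.1 72.5] ang 174.8 z 129.9
blue 1631 c [513.5 162.1] size [15.7 78.4] ang 140.0 z 129.8
black 1992 c [467.5  52.4] size [16.  79.3] ang 145.0 z 129.6
t 25.05 pos [514.6 163.  230.1] yaw -39.3 q6 -123.1 shift [ -0.4   0.9 135.1] turn -0.0 or 180.0 or 360.0
```

```bash
sed -i 's/go(.*-24.3)/go(513.7,162.5,95,-39.3)/' st.py; python3 -m jog '[[85,0,0,40,0],[85,0,0,80,0],[85,0,0,110,0],[85,0,0,128,0],[85,0,0,134,0],[85,0,0,134,0],[5,0,0,134,0],[5,0,0,134,0],[5,0,0,134,0],[5,0,0,134,0],[5,0,0,134,0],[5,0,0,134,0]]' >/dev/null;  python3 st.py
```

```text
t 26.55 pos [514.9 163.1  96.7] yaw -39.3 q6 -123.1 shift [-0.6  1.2  1.7] turn -0.0 or 180.0 or 360.0
tz [-0.05  0.17  0.02] F [-0.7 -0.4  3.6] gw 0.18
```

```bash
python3 -m jog '[[5,0,0,0,4],[5,0,0,0,12],[5,0,0,0,20],[5,0,0,0,28],[5,0,0,0,36],[5,0,0,0,44],[5,0,0,0,52],[5,0,0,0,60],[5,0,0,0,60]]' >/dev/null; python3 st.py;  python3 -m jog '[[5,0,0,0,8],[5,0,0,0,16],[5,0,0,0,24],[5,0,0,0,32],[5,0,0,0,40],[5,0,0,0,48],[5,0,0,0,56],[5,0,0,0,60],[5,0,0,0,60]]' >/dev/null; python3 st.py;  python3 -m jog '[[5,0,0,0,5],[5,0,0,0,10],[5,0,0,0,10]]'>/dev/null; python3 st.py
```

```text
t 27.68 pos [513.8 162.7  96.7] yaw -99.4 q6 -63.1 shift [0.2 0.1 1.7] turn -60.1 or 119.9 or 299.9
tz [-0.13  0.58 -0.09] F [-4.  -1.7  5.9] gw 0.175
t 28.8 pos [512.9 163.4  96.7] yaw -159.3 q6 -3.1 shift [-0.5 -1.1  1.7] turn -120.0 or 60.0 or 240.0
tz [ 0.14  0.91 -0.15] F [-6.1  0.9  8. ] gw 0.182
t 29.18 pos [512.8 163.6  96.7] yaw -169.3 q6 6.9 shift [-0.7 -1.2  1.7] turn -130.0 or 50.0 or 230.0
tz [ 0.24  0.96 -0.16] F [-6.8  0.8  8.4] gw 0.178
```

```bash
python3 -m jog '[[5,0,0,0,5],[5,0,0,0,10],[5,0,0,0,10]]'>/dev/null; python3 st.py; python3 -m jog '[[5,0,0,0,5],[5,0,0,0,10],[5,0,0,0,10]]'>/dev/null; python3 st.py
```

```text
t 29.55 pos [512.8 163.8  96.7] yaw -179.3 q6 16.9 shift [-0.9 -1.3  1.7] turn -140.0 or 40.0 or 220.0
tz [ 0.34  0.95 -0.18] F [-6.   2.5  7.2] gw 0.177
t 29.93 pos [512.8 164.   96.7] yaw 170.7 q6 26.9 shift [-1.1 -1.3  1.7] turn -150.0 or 30.0 or 210.0
tz [ 0.42  0.98 -0.13] F [-5.6  3.6  8.1] gw 0.18
```

```bash
python3 -m jog '[[5,0,0,0,5],[5,0,0,0,10],[5,0,0,0,10]]'>/dev/null; python3 st.py
```

```text
t 30.3 pos [512.9 164.2  96.7] yaw 160.7 q6 36.9 shift [-1.4 -1.3  1.7] turn -160.0 or 20.0 or 200.0
tz [ 0.51  0.97 -0.16] F [-5.6  3.5  7.1] gw 0.18
```

```bash
python3 -m jog '[[5,0,0,0,5],[5,0,0,0,10],[5,0,0,0,10]]'>/dev/null; python3 st.py; python3 -m jog '[[5,0,0,0,5],[5,0,0,0,10],[5,0,0,0,10]]'>/dev/null; python3 st.py
```

```text
t 30.68 pos [513.3 164.1  96.8] yaw 151.2 q6 46.4 shift [-1.2 -1.2  1.8] turn -169.5 or 10.5 or 190.5
tz [0.24 0.8  3.1 ] F [-4.5  1.5  7.3] gw 0.177
t 31.05 pos [513.4 164.1  97.1] yaw 142.1 q6 55.6 shift [-1.2 -1.1  2.1] turn -178.6 or 1.4 or 181.4
tz [-0.33  0.85  8.49] F [-3.8 -2.7 10.4] gw 0.178
```

```bash
python3 -m jog '[[5,0,0,0,5],[5,0,0,0,10],[5,0,0,0,10]]'>/dev/null; python3 st.py
```

```text
t 31.43 pos [525.3 159.  103.3] yaw 132.0 q6 65.5 shift [10.6 -6.3  7.9] turn 171.3 or -8.7 or -188.7
tz [-5.06 -2.26  9.08] F [  8.9 -20.2  28.9] gw 0.185
```

The tool jumped about 12 mm: the grip slipped off line at the stop. I look before acting.

```bash
python3 st.py
python3 - <<'E'
from h import *
p,d=grab_frame("side");p2,_=grab_frame("wrist")
a=cv2.resize(p[150:300,130:330],None,fx=2,fy=2)
cv2.imwrite("pics/slip.png",np.hstack([a,cv2.resize(p2,(400,300))])[:,:,::-1])
E
python3 st.py
```

```text
t 31.43 pos [525.3 159.  103.3] yaw 132.0 q6 65.5 shift [10.6 -6.3  7.9] turn 171.3 or -8.7 or -188.7
tz [-5.06 -2.26  9.08] F [  8.9 -20.2  28.9] gw 0.185
t 31.52 pos [525.4 158.9 103.4] yaw 132.0 q6 65.5 shift [10.7 -6.4  8.1] turn 171.3 or -8.7 or -188.7
tz [-4.86 -2.16  9.08] F [ 10.3 -20.2  28. ] gw 0.182
```

View pics/slip.png

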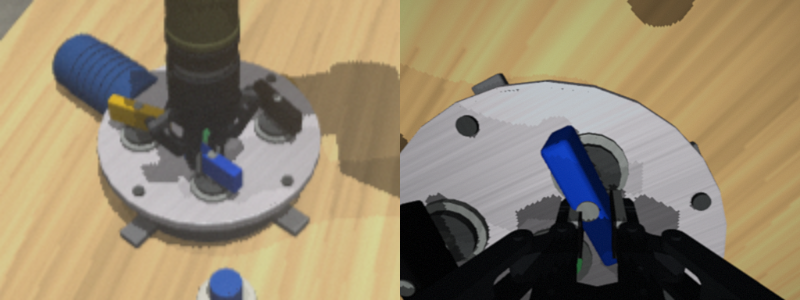

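The side view shows the fingers still on the blue bar but off-centre. The wrist view shows the bar twisted between the pads, with its bolt centre at (588,210). I open in place, rise and check.

```bash
python3 -m jog '[[85,0,0,0,0],[85,0,0,0,0],[85,0,0,0,0],[85,0,0,0,0]]'; python3 st.py; python3 -m jog '[[85,0,0,-30,0],[85,0,0,-80,0],[85,0,0,-134,0],[85,0,0,-134,0],[85,0,0,-134,0]]'; python3 st.py
python3 - <<'E'
from h import *
for n in ("side","wrist"):
    c=camera_info(n);p,d=grab_frame(n);W=world(d,c)
    bars(p,W,(d>0)&(np.hypot(W[...,0]-.545,W[...,1]-.085)<.13))
E
```

```text
time_s: 32.02
position: [0.5141, 0.163, 0.0955]
orientation: [0.417, 0.909, -0.0, -0.001]
contact_force: [-0.1, -0.7, 0.1]
grip_width: 0.988
grip_force: 0.0
t 32.02 pos [514.1 163.   95.5] yaw 130.7 q6 66.9 shift [-0.1 -0.6  0.5] turn 170.0 or -10.0 or -190.0
tz [ 0.   -0.02 -0.01] F [-0.1 -0.7  0.1] gw 0.988
time_s: 32.65
position: [0.5144, 0.163, 0.2297]
orientation: [0.417, 0.909, -0.0, -0.0]
contact_force: [-0.5, 0.3, 0.3]
grip_width: 0.993
grip_force: 0.0
t 32.65 pos [514.4 163.  229.7] yaw 130.7 q6 66.9 shift [ 1.000e-01 -8.000e-01  1.347e+02] turn 170.0 or -10.0 or -190.0
tz [-0.01  0.04 -0.01] F [-0.5  0.3  0.3] gw 0.993
red 72 c [570.6  27.2] size [13.  37.6] ang 109.1 z 129.8
yellow 220 c [624.4 119.2] size [17.  77.6] ang 172.9 z 128.9
blue 180 c [514.  165.3] size [15.4 79.1] ang 156.3 z 129.8
black 188 c [469.4  54.2] size [16.6 81.2] ang 145.4 z 128.9
red 807 c [574.4  14.5] size [15.8 64.4] ang 111.7 z 129.4
yellow 1499 c [623.1 117.6] size [16.4 80.2] ang 175.0 z 129.5
blue 1817 c [512.5 163.5] size [16.3 79. ] ang 157.3 z 129.7
black 1007 c [455.5  61.2] size [16.4 51.6] ang 146.0 z 129.5
```

Blue sits at 157°, where its torque started to rise. To be certain after the slip, I regrasp it squarely and press on gently.

```bash
sed -i 's/go(.*-39.3)/go(513.3,163.5,95,157.3)/' st.py; python3 -m jog '[[85,1,0,40,-9],[85,1,0,80,-18],[85,1,0,110,-26],[85,1,0,128,-26],[85,1,0,134,-26],[85,1,0,134,-26],[5,1,0,134,-26],[5,1,0,134,-26],[5,1,0,134,-26],[5,1,0,134,-26],[5,1,0,134,-26],[5,1,0,134,-26]]' >/dev/null;  python3 st.py; python3 -m jog '[[5,0,0,0,3],[5,0,0,0,6],[5,0,0,0,6]]'>/dev/null; python3 st.py
```

```text
t 34.25 pos [514.3 163.8  96.8] yaw 156.7 q6 40.9 shift [ 0.8 -0.6  1.8] turn -0.6 or 179.4 or 359.4
tz [-0.24  0.22  0.59] F [-0.8 -0.7  5.7] gw 0.178
t 34.62 pos [515.1 163.4  97. ] yaw 150.9 q6 46.8 shift [ 1.7 -0.8  2. ] turn -6.4 or 173.6 or 353.6
tz [-0.64 -0.22  1.93] F [ 0.4 -3.5  5.4] gw 0.18
```

```bash
python3 -m jog '[[5,0,0,0,3],[5,0,0,0,6],[5,0,0,0,6]]'>/dev/null; python3 st.py
```

```text
t 35.0 pos [515.2 163.4  97.2] yaw 145.5 q6 52.2 shift [ 1.6 -0.9  2.1] turn -11.8 or 168.2 or 348.2
tz [-1.   -0.27  5.37] F [ 1.2 -4.8  7.7] gw 0.178
```

At the stop again (5.4 N m). I ease off, release, rise clear and make a last check.

```bash
python3 -m jog '[[5,0,0,0,-4],[5,0,0,0,-6],[5,0,0,0,-6]]' >/dev/null; python3 st.py;  python3 -m jog '[[85,0,0,0,0],[85,0,0,0,0],[85,0,0,0,0],[85,0,0,0,0],[85,0,0,-30,0],[85,0,0,-80,0],[85,0,0,-140,0],[85,0,0,-180,0],[85,0,0,-180,0],[85,0,0,-180,0]]'
python3 - <<'E'
from h import *
for n in ("side","top","wrist"):
    c=camera_info(n);p,d=grab_frame(n);W=world(d,c)
    bars(p,W,(d>0)&(np.hypot(W[...,0]-.545,W[...,1]-.085)<.13))
    if n=="side": cv2.imwrite("pics/end.png",p[:,:,::-1])
E
```

```text
t 35.38 pos [515.2 163.4  97. ] yaw 150.9 q6 46.7 shift [ 1.7 -0.8  2. ] turn -6.4 or 173.6 or 353.6
tz [-0.7  -0.19  1.92] F [ 1.  -3.6  5. ] gw 0.178
time_s: 36.62
position: [0.5137, 0.1637, 0.2755]
orientation: [0.253, 0.967, -0.0, -0.0]
contact_force: [0.3, -0.2, -0.4]
grip_width: 0.993
grip_force: 0.0
red 69 c [570.3  27.7] size [12.9 36.8] ang 109.3 z 130.1
yellow 219 c [624.7 118.6] size [17.8 78.9] ang 172.1 z 128.8
blue 180 c [513.8 164.8] size [15.3 77.9] ang 157.6 z 129.7
black 188 c [468.7  54.4] size [15.7 79.4] ang 146.0 z 129.0
red 166 c [577.2   5.6] size [16.3 75.2] ang 111.7 z 128.6
yellow 174 c [622.9 116.5] size [16.5 78.6] ang 174.8 z 128.9
blue 91 c [491.6 169.8] size [16.8 33.8] ang 163.1 z 128.9
black 165 c [467.   51.3] size [15.8 76.2] ang 145.9 z 128.7
red 438 c [569.7  26.2] size [16.1 39.5] ang 111.7 z 129.4
yellow 1056 c [623.3 117.6] size [16.4 80.4] ang 174.7 z 129.6
blue 1227 c [512.3 163.5] size [15.8 79.1] ang 157.6 z 129.9
black 1284 c [466.5  52.9] size [16.9 79.5] ang 145.9 z 129.6
```

View pics/end.png

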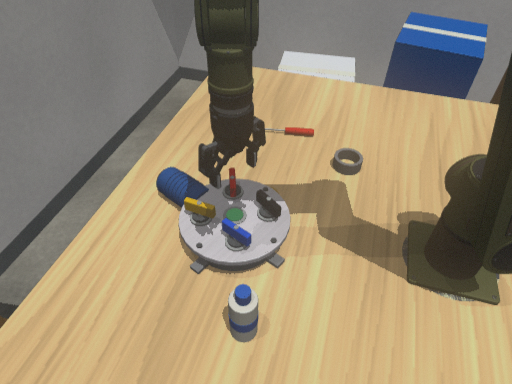

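The side view shows the gripper open and clear above the cover. Cartridge (243,312), tape (347,160) and screwdriver (298,131) are where they were, and the black bolt is unchanged at 146°.

```bash
python3 -c "
from workcell import sign_off
print(sign_off())"
```

```text
the job is handed in; nothing more can be done
None
```

I screwed the red, yellow and blue bolts home against their stops in that order and handed the job in at about 37 s; the grip slipped once at blue's stop, so I regrasped and felt the stop again, and the black vent bolt and the bench items stayed where they were.

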